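# Set the feed lane's gap to the gauge mark with its knurled wheel

## Task

The screw feed lane is too wide: roll its knurled adjuster wheel with a fingertip, stroke after stroke over the top, until the orange jaw has closed the gap so far that its black pointer stands on the middle of the red gauge line; then take the hand away. Move the jaw only by the wheel, do not push it or straddle and pinch the wheel between the fingers, and leave the red line and the loose things round about where they are.

Things in the scene. Friction and masses are not known exactly. Their poses are not given: they have to be found in the camera images.
- lane: fixed feed-lane unit: aluminium bed 140 (x) by 240 (y) by 12 mm. Origin: centre of its underside; z up; y runs along the lead screw from the fence end (-y) to the wheel end (+y). Steel fence at y -91 to -79 mm, top 42 mm up; the orange jaw (120 by 16 mm, top 40 mm up) slides along y between fence and wheel. White gauge strip (24 by 90 mm, top 22 mm up) along the bed's +x edge
- crown (a point): fixed point on top of the knurled wheel, mid-width, 75 mm above the table (lane x 0, y 70 mm); axes are the lane's. The wheel is 60 mm in diameter, 32 mm wide, dark steel with three white ribs, axle along the lane's y. Fixed blue round cheeks (52 mm diameter, 6 mm thick) close on both sides leave its rim 4 mm proud
- axle (a point): centre of the wheel, on its axle, 45 mm above the table
- wheel (a joint): turn of the wheel (rad), 0 at the start; it grows, and the gap closes, when the wheel's top is rolled towards the lane's +x (at yaw 0: away from the robot); rolled back, the gap opens. 1 rad moves the jaw 8 mm: 10 mm rolled at the rim moves it 2.7 mm. Turns against light friction (about 2 N at the rim), stays where it is left; stops at 4
- jaw: the orange jaw, mass 250 g, sliding along the lane's y, to -y as the gap closes. Origin on the underside level with its face towards the fence
- pointer (a point): tip of the black pointer (3 mm wide) at the jaw's +x end, in line with the jaw's face to the fence, 26 mm up; moves with the jaw
- mark_line (a point): the red gauge line, 3 mm wide, 24 mm long along lane x, on the white strip; the point is mid-width, 26 mm up; axes are the lane's. At the start the pointer stands 10 to 24 mm from it, on its +y side. A stiff red rider block, 8 by 10 by 10 mm, at the strip's outer edge carries the line; it must not be shifted
- wrench: loose open-ended wrench, 170 mm long, lying on the table at the lane's -x side
- bolt: loose steel bolt standing on its head, 24 mm in diameter and 55 mm tall, near the wheel end of the lane
- collar: loose brass collar, 44 mm in diameter, 16 mm high, lying at the lane's +x side
- oiler: loose yellow oil bottle, 48 mm in diameter, 120 mm tall
- tin: loose open aluminium tin, 72 mm across, 60 mm tall
- driver: loose screwdriver with green handle, 200 mm long, lying
- vblock: loose steel block, 60 by 45 by 40 mm high, 700 g

How it is judged (in metres and radians):
On the way, in this order (a step that is already met when the one before it is completed fails the run):
1. a fingertip is rolling the wheel while the pointer is still more than 5 mm short of the line (contact force between the fingers and wheel above 0.3 N and value of joint wheel above 0.1 rad and y of pointer in the frame of mark_line above 0.005 m), for 0.05 s.
2. the pointer stands on the gauge line, within 2 mm (y of pointer in the frame of mark_line between -0.002 and 0.002 m), for 0.2 s.
At the end, for the whole second after the job is handed in: the pointer is within 2 mm of the middle of the red line, measured along the lane's y, the wheel is at rest, and every loose thing is within 20 mm of where it was (all of step 2 and velocity of joint wheel between -0.05 and 0.05 rad/s and distance of each of wrench, bolt, collar, oiler, tin, driver, vblock from where it was at the start of the episode below 0.02 m); the robot touches nothing.
It fails at once if the robot pushes the jaw itself (over 2 N) (contact force between the arm and jaw above 2 N).
It fails at once if the robot's fingers push the jaw itself (over 2 N) (contact force between the fingers and jaw above 2 N).
It fails at once if the wheel is straddled and pinched: touched with the grasp point inside it (contact force between the fingers and wheel above 0.5 N and distance between the grasp point and axle below 0.03 m).
It fails at once if the gauge line is shifted more than 2 mm (distance of mark_line from where it was at the start of the episode above 0.002 m).
It fails at once if a loose thing is lifted, carried or shoved more than 40 mm (distance of any of wrench, bolt, collar, oiler, tin, driver, vblock from where it was at the start of the episode above 0.04 m).
It also fails if it takes over 64 s, if anything falls off the work surface, if the arm or the gripper's body presses on something with over 40 N, if the wrist force passes 120 N, or if a joint passes its speed limit or range.

## Robot

A 6-joint arm with a two-finger parallel gripper is mounted at the origin on the work surface. World frame = base frame: x ahead of the robot, y to its left, z up, the work surface at z = 0. Lengths are in m, angles in degrees, forces in N, time in s.
With the tool pointing down it reaches from about 0.35 to 0.875 m from the base axis. Payload 4.2 kg.
Tool frame: the origin (TCP) lies midway between the tips of the shut fingers; the grasp point (between the pads) lies 19 mm behind it; y points along the fingers, x is the direction in which the jaws open and shut, and the axes are right-handed (so a half turn about y gives the same grasp; the last joint's range is limited). The gripper opens to 87 mm and grips with 3 to 60 N. Pads are 19 mm wide; open, the fingers measure 117 mm over their backs; the gripper's body (75 mm by 190 mm) begins 51 mm behind the grasp point.
Start: joints at [-54.511, 22.042, 0.453, 0, -68.411, -14.817], TCP at [0.221, -0.585, 0.223] pointing down, gripper open.
Joint ranges: [-179.83, 179.83], [-69.29, 118.12], [-61.27, 80.66], [-181.25, 117.63], [-171.15, -9.14], [-177.46, 177.46]. Speed limits (degrees/s): [159.86, 159.86, 180, 180, 180, 180].

## Interface

Orientations are given as a 3x3 rotation matrix whose columns are the frame's x, y, z axes.
In Python, from station import * gives the robot as it stands.
- The arm moves only by the tool jog_arm, never from a script. Its argument "series" is a list of rows, each a list of 3 entries, a list of its own where there are three numbers: the shift along the tool's x, y, z in m, then the turn, a rotation vector about the tool's x, y, z in degrees, then the finger opening in m, from 0 to 0.087. A call has 1 to 10 rows; each row shifts and turns the commanded pose from where the row before left it, along the tool's axes as they then stand; what a row does not reach is not made up. A row lasts 1/8 s, in which the tool goes at most 62.5 mm and 10.7 degrees, less where a joint would pass 70% of its speed; a pose out of reach is approached as far as the arm can. A call is refused whole if a number of a shift passes 0.0625 or a number of a turn 10.7, either way. A call with a gripper value outside its range is refused whole. The fingers move at their own pace and stop on an object; the grip force is fixed at half the most. Time passes only in rows, so rows that do not move let the fingers close. It gives the time, the measured TCP pose, the force and the opening at its end, in the units of the state.
- sense(): the state, without advancing time (a new reading comes with each control period).
- capture(name): name is "scene" or "top" or "wrist"; returns the picture (384x512x3 uint8, red, green, blue); there is no depth.
- camera_info(name): a dict with "fx", "fy", "cx", "cy" (pixels), "rvec" (rotation vector, rad) and "tvec" (3), from world to camera coordinates, as OpenCV has them. Camera axes: x right, y down, z forward; pixel columns grow to the right and rows downward; lengths in m; the calibration is good to about 2 mm. A picture is of the moment at which its call begins: read the wrist's pose just before it. camera_info takes no time and is no camera call; for the wrist camera it gives the pose at the moment of the call.
- finish_job(): hands the job in, once; it reports no verdict.
The state is a dict: "time_s": time; "joints": joint angles; "joint_velocities": joint speeds; "effort": joint torques, N m; "tcp_pos": TCP position; "ee_rot": TCP orientation; "wrist_force": force on the tool from outside, world axes, zero at the start; "moment": the same for the moment, N m; "gripper_width": opening from 0.0 (shut) to 1.0 (fully open).
Only numpy, scipy, OpenCV 4.12 (cv2) and the standard library are available. Lean on these libraries where they do the work, as an engineer would, in place of code of your own. Each camera call takes 0.05 s, during which the arm holds its last target. There are 200 camera calls.

## Working session

There is one attempt and no reset: what is moved stays moved. The work goes in short steps, Python scripts to look and compute and a tool call to move; the robot and the scene stay as the last step left them, time stands still between calls to the robot, and variables do not carry over. Pictures are saved under pics/ and viewed, about 8 in all and at most 12, crops included, and the job is handed in when it is done.

Besides the shell and the picture viewer there is one more tool, called after ">>>" in YAML: its name, and indented under it one key for each argument. jog_arm: Moves the arm, as the interface text tells. Its arguments: {"type":"object","properties":{"series":{"type":"array","items":{"type":"array"}}},"required":["series"]}

```bash
mkdir -p pics; ls
python3 - <<'E'
from station import *
import cv2,numpy as np
s=sense();print(s['time_s'],s['tcp_pos'],np.round(s['ee_rot'],3))
for n in('scene','top'):
    print(n,camera_info(n)); cv2.imwrite(f'pics/{n}0.png',cv2.cvtColor(capture(n),cv2.COLOR_RGB2BGR))
E
```

```text
pics
0.0 [ 0.22045703 -0.58419671  0.22147657] [[-0.353 -0.001 -0.936]
 [ 0.936  0.002 -0.353]
 [ 0.002 -1.     0.   ]]
scene {'fx': 459.19237911319146, 'fy': 459.19237911319146, 'cx': 261.3721225632269, 'cy': 193.3417215132443, 'rvec': array([ 1.4590796 ,  1.99555424, -0.93888795]), 'tvec': array([ 0.14595021, -0.26199731,  1.65824102])}
top {'fx': 388.3050034661861, 'fy': 388.3050034661861, 'cx': 253.61320371187205, 'cy': 188.86945112005796, 'rvec': array([ 2.21984753, -1.99223142,  0.19723324]), 'tvec': array([-0.03102733,  0.54035134,  1.11045434])}
```

View pics/top0.png

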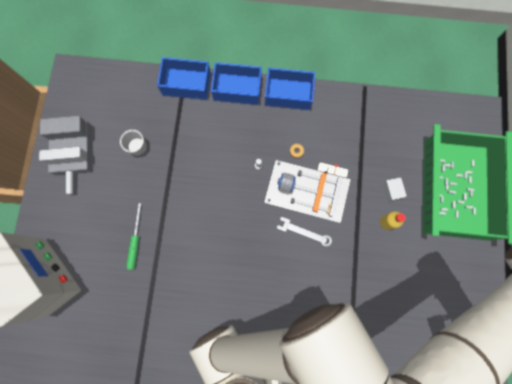

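View pics/scene0.png

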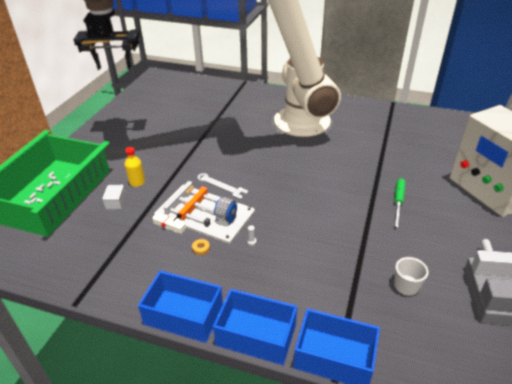

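The top view shows the lane at about (308,190), with the wheel at (287,183), the jaw at (320,192) and the red rider near (338,167). The bolt is at (258,164), the collar at (297,150) and the wrench at (305,232). Next I measure the bed's pose and look at a zoomed crop.

```bash
cat > h.py <<'E'
from station import *
import cv2,numpy as np
def cam(n):
    c=camera_info(n);K=np.array([[c['fx'],0,c['cx']],[0,c['fy'],c['cy']],[0,0,1]]);R=cv2.Rodrigues(c['rvec'])[0];return K,R,np.ravel(c['tvec'])
def ray(n,uv,z,c=None):
    K,R,t=c or cam(n);uv=np.atleast_2d(uv).astype(float)
    d=(R.T@np.linalg.inv(K)@np.c_[uv,np.ones(len(uv))].T).T;o=-R.T@t
    return o+d*((z-o[2])/d[:,2])[:,None]
def proj(P,c):
    K,R,t=c;p=(K@(R@np.atleast_2d(P).T+t[:,None])).T;return p[:,:2]/p[:,2:]
E
python3 - <<'E'
from h import *
im=cv2.imread('pics/top0.png');roi=im[130:250,235:365]
hsv=cv2.cvtColor(im,cv2.COLOR_BGR2HSV)
m=((hsv[...,2]>150)&(hsv[...,1]<60)).astype(np.uint8)
m2=np.zeros_like(m);m2[155:225,262:355]=m[155:225,262:355]
m2=cv2.morphologyEx(m2,cv2.MORPH_OPEN,np.ones((2,2)))
m2=cv2.morphologyEx(m2,cv2.MORPH_CLOSE,np.ones((9,9)))
c=max(cv2.findContours(m2,0,2)[0],key=cv2.contourArea)
r=cv2.minAreaRect(c);b=cv2.boxPoints(r);print('box',b.round(1).tolist())
W=ray('top',b,.012);print(W.round(4),[np.linalg.norm(W[i]-W[i-1]).round(4) for i in range(4)],W.mean(0))
for nm,lo,hi,z in (('orange',(5,150,150),(14,255,255),.04),('blue',(100,80,40),(130,255,255),.06),('red',(170,120,80),(180,255,255),.03)):
    k=cv2.inRange(hsv,lo,hi);q=np.zeros_like(k);q[155:225,262:355]=k[155:225,262:355]
    ys,xs=np.nonzero(q);
    if len(xs):print(nm,len(xs),xs.mean(),ys.mean(),ray('top',[[xs.mean(),ys.mean()]],z).round(4))
cv2.imwrite('pics/z0.png',cv2.resize(roi,None,fx=5,fy=5,interpolation=cv2.INTER_CUBIC))
E
```

```text
box [[263.8999938964844, 224.0], [266.79998779296875, 160.39999389648438], [351.79998779296875, 164.3000030517578], [348.8999938964844, 227.89999389648438]]
[[ 0.4435 -0.0146  0.012 ]
 [ 0.6448 -0.003   0.012 ]
 [ 0.6609 -0.2705  0.012 ]
 [ 0.4597 -0.2733  0.012 ]] [np.float64(0.2592), np.float64(0.2016), np.float64(0.2679), np.float64(0.2012)] [ 0.55220779 -0.14036869  0.012     ]
orange 61 319.78688524590166 189.13114754098362 [[ 0.5643 -0.1721  0.04  ]]
blue 35 286.8 182.68571428571428 [[ 0.5689 -0.0695  0.06  ]]
```

View pics/z0.png

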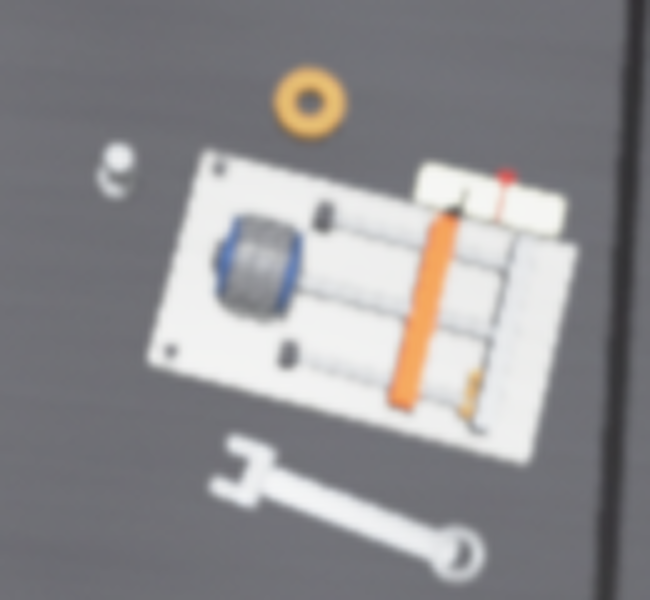

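```bash
cat >> h.py <<'E'
A,B,C,D=[ray('top',[[235+x/5,130+y/5]],.012)[0] for x,y in((205,150),(150,362),(528,463),(578,243))]
O=(A+B+C+D)/4;O[2]=0
ly=((A-D)+(B-C));ly[2]=0;ly/=np.linalg.norm(ly);lx=np.cross(ly,[0,0,1])
def L(x,y,z): return O+lx*x+ly*y+np.array([0,0,z])
E
python3 - <<'E'
from h import *
n=np.linalg.norm
print('sides',n(A-B),n(C-D),n(A-D),n(B-C),'O',O,'lx',lx,'ly',ly,'yaw',np.degrees(np.arctan2(lx[1],lx[0])))
print('crown',L(0,.07,.075),'pred px',(proj(L(0,.07,.075),cam('top'))-[235,130])*5)
print('fence', (proj(L(0,-.085,.042),cam('top'))-[235,130])*5)
s=sense();p=np.array(s['tcp_pos']);R=np.array(s['ee_rot'])
t=L(0,.07,.15);print('d world',t-p,'tool yaw err deg',np.degrees(np.arctan2(ly[1],ly[0])-np.arctan2(R[1,0],R[0,0])))
for nm,q in(('pt',(468,195)),('line',(502,200)),('rider',(507,178))):
  w=ray('top',[[235+q[0]/5,130+q[1]/5]],.026)[0]-O;print(nm,w@lx,w@ly)
E
```

```text
sides 0.14031556197540154 0.1429089563998526 0.24020582770572776 0.2389634128415793 O [ 0.56182596 -0.13985896  0.        ] lx [ 0.9885186  -0.15109922  0.        ] ly [0.15109922 0.9885186  0.        ] yaw -8.690633509584291
crown [ 0.57240291 -0.07066266  0.075     ] pred px [[263.48161137 252.42933545]]
fence [[508.22218685 328.6768612 ]]
d world [ 0.35192277  0.51359981 -0.07157574] tool yaw err deg -29.354753611743927
pt 0.07987428969281098 -0.04519087131776106
line 0.08215178108592379 -0.0662802794407693
rider 0.09673682210675996 -0.06623149751535322
```

The side lengths come out at 140–143 and 239–240 mm, which matches the given bed. The lane yaw is about -8.7°, the crown is near (0.572, -0.071), and the pointer is about 21 mm from the line. I'm moving above the crown.

>>> jog_arm:
  series:
    - [[0.0297,0,-0.0426],[0,0,0],0]
    - [[0.0297,0,-0.0426],[0,0,0],0]
    - [[0.0297,0,-0.0426],[0,0,0],0]
    - [[0.0297,0,-0.0426],[0,0,0],0]
    - [[0.0297,0,-0.0426],[0,0,0],0]
    - [[0.0297,0,-0.0426],[0,0,0],0]
    - [[0.0297,0,-0.0426],[0,0,0],0]
    - [[0.0297,0,-0.0426],[0,0,0],0]
    - [[0.0297,0,-0.0426],[0,0,0],0]
    - [[0.0297,0,-0.0426],[0,0,0],0]

```text
time_s: 1.35
tcp_pos: [0.5149, -0.1548, 0.2223]
ee_rot: [[-0.353, -0.001, -0.936], [0.936, 0.0, -0.353], [0.0, -1.0, 0.0]]
wrist_force: [1.1, -0.1, -0.1]
gripper_width: 0.02
```

>>> jog_arm:
  series:
    - [[0.0297,0,-0.0426],[0,0,0],0]
    - [[0.0297,0,-0.0426],[0,0,0],0]
    - [[0,0,0],[0,9.8,0],0]
    - [[0,0,0],[0,9.8,0],0]
    - [[0,0,0],[0,9.75,0],0]
    - [[0,0,0],[0,0,0],0]

```text
time_s: 2.1
tcp_pos: [0.5728, -0.0708, 0.2221]
ee_rot: [[0.149, -0.001, -0.989], [0.989, 0.0, 0.149], [-0.0, -1.0, 0.001]]
wrist_force: [-0.4, 0.5, 1.2]
gripper_width: 0.005
```

```bash
cat > chk.py <<'E'
from h import *
import sys
s=sense();p=np.array(s['tcp_pos']);R=np.array(s['ee_rot'])
t=L(0,.07,.075)
print('t',s['time_s'],'tcp in crown frame',((p-t)@lx).round(4),((p-t)@ly).round(4),(p-t)[2].round(4),'F',np.round(s['wrist_force'],1),'w',s['gripper_width'],'R',R.round(3).tolist())
if len(sys.argv)>1:
    c=cam('wrist') if sys.argv[2]=='wrist' else cam('top')
    im=cv2.cvtColor(capture(sys.argv[2]),cv2.COLOR_RGB2BGR);cv2.imwrite(f'pics/{sys.argv[1]}.png',im)
    np.save(f'pics/{sys.argv[1]}.npy',np.array(list(map(np.ravel,c)),dtype=object),allow_pickle=True)
E
python3 chk.py w1 wrist
```

```text
t 2.1 tcp in crown frame 0.0005 -0.0 0.1471 F [-0.4  0.5  1.2] w 0.005498845941598323 R [[0.149, -0.001, -0.989], [0.989, 0.0, 0.149], [-0.0, -1.0, 0.001]]
```

View pics/w1.png

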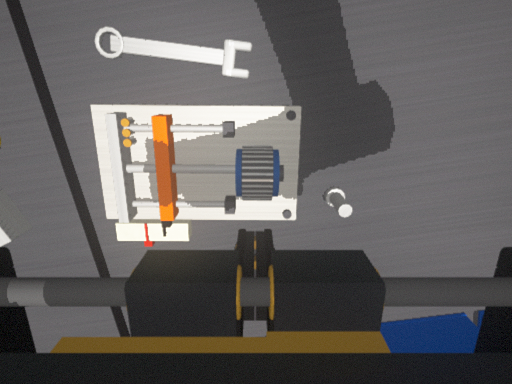

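The wrist view shows the wheel at (257,172), the pointer tip at (164,235), the red line at (147,233), and the rider at (149,243). I'll measure these on their height planes.

```bash
cat > meas.py <<'E'
from h import *
def meas(im,c):
    # predicted ROI of strip, red line & dark pointer
    hsv=cv2.cvtColor(im,cv2.COLOR_BGR2HSV).astype(int)
    u=proj([L(x,y,.024) for x in(.072,.092) for y in(-.09,-.02)],c);x0,y0=u.min(0).astype(int);x1,y1=u.max(0).astype(int)
    g=np.zeros(hsv.shape[:2],bool);g[y0:y1+1,x0:x1+1]=1
    red=g&((hsv[...,0]<5)|(hsv[...,0]>172))&(hsv[...,1]>110)&(hsv[...,2]>90)
    drk=g&(hsv[...,2]<90)&(hsv[...,1]<130)
    out={}
    for n,m,z in(('red',red,.022),('ptr',drk,.026)):
        v,uu=np.nonzero(m)
        if len(uu)==0: print(n,'none');continue
        P=ray(None,np.c_[uu,v],z,c)-O;X=P@lx;Y=P@ly
        out[n]=np.median(Y);print(n,len(uu),'px',uu.mean().round(1),v.mean().round(1),'lane x %.4f..%.4f y med %.4f sd %.4f'%(X.min(),X.max(),np.median(Y),Y.std()))
    if len(out)==2: print('pointer - line mm',1000*(out['ptr']-out['red']))
E
python3 - <<'E'
from meas import *
im=cv2.imread('pics/w1.png');c=cam('wrist');meas(im,c)
for q,z in(((257,172),.075),((236,172),.045)):
    w=ray(None,[q],z,c)[0]-O;print((w@lx).round(4),(w@ly).round(4))
print(proj([L(0,.07,.075),L(0,.054,.075),L(0,.086,.075),L(.07,.12,.012),L(.07,-.12,.012),L(-.07,.12,.012)],c).round(0).tolist(), 'cam',-c[1].T@c[2])
E
```

```text
red 28 px 146.0 231.2 lane x 0.0726..0.0931 y med -0.0658 sd 0.0006
ptr 25 px 165.3 226.6 lane x 0.0708..0.0842 y med -0.0414 sd 0.0027
pointer - line mm 24.339048112744976
-0.0074 0.072
0.0002 0.0491
[[255.0, 179.0], [239.0, 179.0], [271.0, 179.0], [294.0, 219.0], [105.0, 219.0], [299.0, 105.0]] cam [ 0.48870719 -0.05783289  0.38479712]
```

>>> jog_arm:
  series:
    - [[0.001,0.045,0.004],[0,0,0],0]
    - [[0.001,0.045,0.0045],[0,0,0],0]
    - [[0,0.045,0],[0,0,0],0]
    - [[0,0.008,0],[0,0,0],0]
    - [[0,0,0],[0,0,0],0]

```text
time_s: 2.78
tcp_pos: [0.5657, -0.0677, 0.0802]
ee_rot: [[0.149, 0.001, -0.989], [0.989, -0.0, 0.149], [-0.0, -1.0, -0.001]]
wrist_force: [-0.1, 0.3, 1.2]
gripper_width: 0.006
```

>>> jog_arm:
  series:
    - [[0,0.002,0],[0,0,0],0]
    - [[0,0.002,0],[0,0,0],0]
    - [[0,0,0],[0,0,0],0]

```text
time_s: 3.15
tcp_pos: [0.5653, -0.0675, 0.0762]
ee_rot: [[0.151, 0.001, -0.989], [0.989, 0.0, 0.151], [0.0, -1.0, -0.001]]
wrist_force: [-1.2, 0.8, -0.2]
gripper_width: 0.009
```

```bash
python3 chk.py
```

```text
t 3.15 tcp in crown frame -0.0075 0.002 0.0012 F [-1.2  0.8 -0.2] w 0.008963705580468826 R [[0.151, 0.001, -0.989], [0.989, 0.0, 0.151], [0.0, -1.0, -0.001]]
```

Just above contact. I'm going down 2 mm, then stroking, watching force.

>>> jog_arm:
  series:
    - [[0,0.002,0],[0,0,0],0]
    - [[0,0,0],[0,0,0],0]

```text
time_s: 3.4
tcp_pos: [0.5661, -0.0676, 0.0753]
ee_rot: [[0.15, 0.003, -0.989], [0.989, -0.0, 0.15], [-0.0, -1.0, -0.003]]
wrist_force: [-2.1, -0.8, 7.4]
gripper_width: 0.005
```

>>> jog_arm:
  series:
    - [[0,0.0005,-0.003],[0,0,0],0]
    - [[0,0,-0.003],[0,0,0],0]

```text
time_s: 3.65
tcp_pos: [0.572, -0.0686, 0.0752]
ee_rot: [[0.15, 0.003, -0.989], [0.989, -0.001, 0.15], [-0.0, -1.0, -0.003]]
wrist_force: [-2.3, 1.2, 8.5]
gripper_width: 0.001
```

>>> jog_arm:
  series:
    - [[0,0,-0.003],[0,0,0],0]
    - [[0,0,-0.003],[0,0,0],0]

```text
time_s: 3.9
tcp_pos: [0.5779, -0.0695, 0.0753]
ee_rot: [[0.15, 0.003, -0.989], [0.989, -0.001, 0.15], [-0.0, -1.0, -0.003]]
wrist_force: [-2.4, -0.1, 8.0]
gripper_width: 0.004
```

Run:
```python
import subprocess
subprocess.run(['python3','chk.py','w2','wrist'])
from meas import *
meas(cv2.imread('pics/w2.png'),cam('wrist'))
```

```text
t 3.9 tcp in crown frame 0.0053 0.002 0.0003 F [-2.4 -0.1  8. ] w 0.003894770985903988 R [[0.15, 0.003, -0.989], [0.989, -0.001, 0.15], [-0.0, -1.0, -0.003]]
red 31 px 84.6 309.5 lane x 0.0864..0.0931 y med -0.0660 sd 0.0009
ptr 1362 px 98.0 299.3 lane x 0.0702..0.0898 y med -0.0496 sd 0.0215
pointer - line mm 16.38622915820629
```

View pics/w2.png

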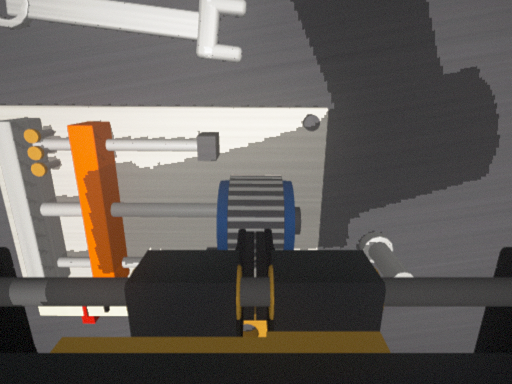

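Contact works: 8 N normal, 2.4 N drag. In this view the pointer is at (107,309) and the line at (87,312). I'm continuing with repeated strokes.

>>> jog_arm:
  series:
    - [[0,0,-0.003],[0,0,0],0]
    - [[0,-0.006,0],[0,0,0],0]
    - [[0,0,0.016],[0,0,0],0]
    - [[0,0.006,0],[0,0,0],0]
    - [[0,0,0],[0,0,0],0]

```text
time_s: 4.58
tcp_pos: [0.5655, -0.0677, 0.0751]
ee_rot: [[0.149, 0.003, -0.989], [0.989, -0.001, 0.149], [-0.001, -1.0, -0.003]]
wrist_force: [-2.2, 0.4, 10.8]
gripper_width: 0.005
```

>>> jog_arm:
  series:
    - [[0,0,-0.004],[0,0,0],0]
    - [[0,0,-0.004],[0,0,0],0]
    - [[0,0,-0.004],[0,0,0],0]
    - [[0,0,-0.004],[0,0,0],0]
    - [[0,-0.006,0],[0,0,0],0]

```text
time_s: 5.2
tcp_pos: [0.5804, -0.0699, 0.079]
ee_rot: [[0.151, 0.0, -0.989], [0.989, -0.0, 0.151], [0.0, -1.0, -0.0]]
wrist_force: [-0.6, 0.9, 0.5]
gripper_width: 0.005
```

>>> jog_arm:
  series:
    - [[0,0,0.016],[0,0,0],0]
    - [[0,0.006,0],[0,0,0],0]
    - [[0,0,0],[0,0,0],0]
    - [[0,0,-0.004],[0,0,0],0]
    - [[0,0,-0.004],[0,0,0],0]
    - [[0,0,-0.004],[0,0,0],0]
    - [[0,0,-0.004],[0,0,0],0]
    - [[0,-0.006,0],[0,0,0],0]

```text
time_s: 6.2
tcp_pos: [0.5805, -0.0699, 0.0789]
ee_rot: [[0.151, 0.0, -0.989], [0.989, -0.0, 0.151], [0.0, -1.0, -0.0]]
wrist_force: [-0.8, -0.2, 0.8]
gripper_width: 0.009
```

```bash
python3 chk.py
```

```text
t 6.2 tcp in crown frame 0.0079 0.002 0.0039 F [-0.8 -0.2  0.8] w 0.008796425908338033 R [[0.151, 0.0, -0.989], [0.989, -0.0, 0.151], [0.0, -1.0, -0.0]]
```

About 46 mm rolled, so roughly 12 mm of jaw travel expected. I'm raising the hand to measure.

>>> jog_arm:
  series:
    - [[0,-0.05,0.02],[0,0,0],0]
    - [[0,-0.05,0.02],[0,0,0],0]
    - [[0,0,0],[0,0,0],0]
    - [[0,0,0],[0,0,0],0]

```text
time_s: 6.7
tcp_pos: [0.5399, -0.0637, 0.1783]
ee_rot: [[0.151, -0.001, -0.989], [0.989, 0.0, 0.151], [0.0, -1.0, 0.001]]
wrist_force: [0.5, -0.4, -0.4]
gripper_width: 0.007
```

```bash
sed -i 's/for x in(.072,.092)/for x in(.075,.092)/' meas.py
cat > m.py <<'E'
import subprocess,sys
n=sys.argv[1];subprocess.run(['python3','chk.py',n,'wrist'])
from meas import *
im=cv2.imread(f'pics/{n}.png');c=cam('wrist');meas(im,c)
u=proj([L(x,y,.024) for x in(.05,.105) for y in(-.095,-.01)],c);a=np.maximum(u.min(0).astype(int),0);b=u.max(0).astype(int)
print('crop',a,b);cr=im[a[1]:b[1],a[0]:b[0]];cv2.imwrite(f'pics/{n}c.png',cv2.resize(cr,None,fx=6,fy=6,interpolation=cv2.INTER_NEAREST))
E
python3 m.py w3
```

```text
t 6.7 tcp in crown frame -0.0331 0.002 0.1033 F [ 0.5 -0.4 -0.4] w 0.00729135856751458 R [[0.151, -0.001, -0.989], [0.989, 0.0, 0.151], [0.0, -1.0, 0.001]]
red none
ptr 734 px 148.3 277.2 lane x 0.0732..0.0902 y med -0.0479 sd 0.0192
crop [104 250] [184 293]
```

View pics/w3c.png

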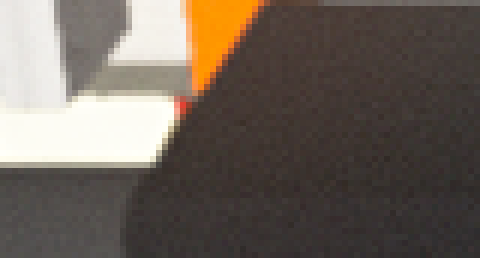

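The gripper hides the line here, so I'm going forward and up.

>>> jog_arm:
  series:
    - [[0,-0.02,-0.035],[0,0,0],0]
    - [[0,-0.02,-0.035],[0,0,0],0]
    - [[0,0,0],[0,0,0],0]
    - [[0,0,0],[0,0,0],0]

```text
time_s: 7.25
tcp_pos: [0.6084, -0.0744, 0.2165]
ee_rot: [[0.151, -0.005, -0.988], [0.988, 0.0, 0.151], [-0.001, -1.0, 0.005]]
wrist_force: [-1.0, 0.3, -0.0]
gripper_width: 0.007
```

```bash
python3 m.py w4
```

```text
t 7.25 tcp in crown frame 0.0362 0.0018 0.1415 F [-1.   0.3 -0. ] w 0.006947834347719082 R [[0.151, -0.005, -0.988], [0.988, 0.0, 0.151], [-0.001, -1.0, 0.005]]
red 28 px 140.4 207.5 lane x 0.0749..0.0916 y med -0.0659 sd 0.0007
ptr 20 px 146.6 205.0 lane x 0.0736..0.0849 y med -0.0566 sd 0.0007
pointer - line mm 9.275980243115711
crop [111 181] [187 224]
```

View pics/w4c.png

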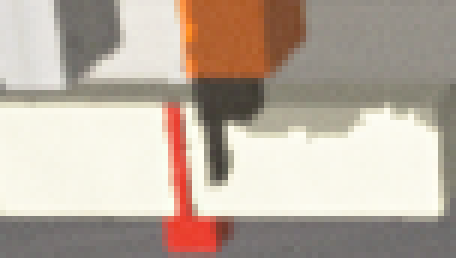

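Pointer tip is at (147,210) and the line at (142,210), so about 9.3 mm remains, or 35 mm of roll. Two more strokes of about 14 mm, then a parallax-free look.

>>> jog_arm:
  series:
    - [[0,0.04,0.022],[0,0,0],0]
    - [[0,0.04,0.022],[0,0,0],0]
    - [[0,0.04,0],[0,0,0],0]
    - [[0,0.015,0],[0,0,0],0]
    - [[0,0,0],[0,0,0],0]

```text
time_s: 7.92
tcp_pos: [0.5655, -0.0678, 0.0834]
ee_rot: [[0.151, -0.002, -0.989], [0.989, -0.001, 0.151], [-0.001, -1.0, 0.002]]
wrist_force: [0.3, -0.8, 0.9]
gripper_width: 0.005
```

>>> jog_arm:
  series:
    - [[0,0.005,0],[0,0,0],0]
    - [[0,0.0048,0],[0,0,0],0]
    - [[0,0,0],[0,0,0],0]

```text
time_s: 8.3
tcp_pos: [0.5671, -0.0676, 0.0754]
ee_rot: [[0.151, 0.003, -0.989], [0.989, 0.0, 0.151], [0.001, -1.0, -0.003]]
wrist_force: [-0.3, 0.8, 2.3]
gripper_width: 0.009
```

>>> jog_arm:
  series:
    - [[0,0,-0.0035],[0,0,0],0]
    - [[0,0,-0.0035],[0,0,0],0]
    - [[0,0,-0.0035],[0,0,0],0]
    - [[0,0,-0.0035],[0,0,0],0]
    - [[0,0,0],[0,0,0],0]

```text
time_s: 8.93
tcp_pos: [0.5807, -0.0698, 0.0753]
ee_rot: [[0.151, 0.002, -0.989], [0.989, -0.0, 0.151], [0.0, -1.0, -0.002]]
wrist_force: [-0.7, -0.2, 5.5]
gripper_width: 0.004
```

>>> jog_arm:
  series:
    - [[0,-0.006,0],[0,0,0],0]
    - [[0,0,0.014],[0,0,0],0]
    - [[0,0.006,0],[0,0,0],0]
    - [[0,0,0],[0,0,0],0]

```text
time_s: 9.43
tcp_pos: [0.566, -0.0679, 0.0752]
ee_rot: [[0.15, 0.001, -0.989], [0.989, -0.001, 0.15], [-0.001, -1.0, -0.001]]
wrist_force: [-1.7, 1.4, 6.9]
gripper_width: 0.004
```

>>> jog_arm:
  series:
    - [[0,0,-0.0035],[0,0,0],0]
    - [[0,0,-0.0035],[0,0,0],0]
    - [[0,0,-0.0035],[0,0,0],0]
    - [[0,0,-0.0035],[0,0,0],0]
    - [[0,0,0],[0,0,0],0]

```text
time_s: 10.05
tcp_pos: [0.5803, -0.0701, 0.0753]
ee_rot: [[0.15, 0.001, -0.989], [0.989, -0.001, 0.15], [-0.001, -1.0, -0.001]]
wrist_force: [-1.4, -0.3, 7.1]
gripper_width: -0.0
```

>>> jog_arm:
  series:
    - [[0,-0.04,0],[0,0,0],0]
    - [[-0.04,-0.04,-0.015],[0,0,0],0]
    - [[-0.04,-0.04,-0.015],[0,0,0],0]
    - [[-0.04,-0.02,0],[0,0,0],0]
    - [[0,0,0],[0,0,0],0]
    - [[0,0,0],[0,0,0],0]

```text
time_s: 10.8
tcp_pos: [0.5906, -0.1926, 0.213]
ee_rot: [[0.151, -0.002, -0.988], [0.988, 0.001, 0.151], [0.0, -1.0, 0.002]]
wrist_force: [-0.9, -1.2, -0.5]
gripper_width: 0.006
```

```bash
python3 m.py w5
```

```text
t 10.8 tcp in crown frame 0.0364 -0.1178 0.138 F [-0.9 -1.2 -0.5] w 0.006192664806962431 R [[0.151, -0.002, -0.988], [0.988, 0.001, 0.151], [0.0, -1.0, 0.002]]
red 11 px 240.4 212.5 lane x 0.0831..0.0920 y med -0.0650 sd 0.0006
ptr 10 px 241.1 205.8 lane x 0.0741..0.0841 y med -0.0636 sd 0.0004
pointer - line mm 1.44751580831419
crop [213 181] [287 225]
```

View pics/w5c.png

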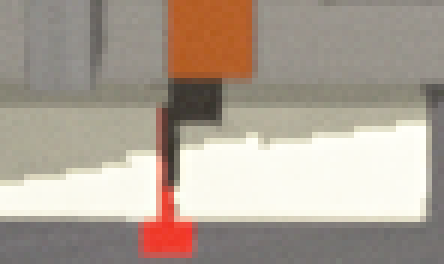

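The pointer covers the line from its +y side: pointer centre is at about column 242, line at about 240.9, roughly 1.4 mm short. One last 5 mm roll should close it.

>>> jog_arm:
  series:
    - [[0.04,0.01,0.015],[0,0,0],0]
    - [[0.04,0.04,0.015],[0,0,0],0]
    - [[0.04,0.04,0.009],[0,0,0],0]
    - [[0,0.04,0],[0,0,0],0]
    - [[0,0,0],[0,0,0],0]

```text
time_s: 11.48
tcp_pos: [0.5679, -0.0672, 0.0807]
ee_rot: [[0.149, -0.009, -0.989], [0.989, -0.001, 0.149], [-0.002, -1.0, 0.009]]
wrist_force: [0.3, 0.3, -0.2]
gripper_width: 0.004
```

>>> jog_arm:
  series:
    - [[0,0.004,0],[0,0,0],0]
    - [[0,0.003,0],[0,0,0],0]
    - [[0,0,0],[0,0,0],0]

```text
time_s: 11.85
tcp_pos: [0.5714, -0.0688, 0.0781]
ee_rot: [[0.152, 0.002, -0.988], [0.988, 0.0, 0.152], [0.0, -1.0, -0.002]]
wrist_force: [-0.1, -0.5, -0.1]
gripper_width: 0.006
```

>>> jog_arm:
  series:
    - [[0,0,-0.0025],[0,0,0],0]
    - [[0,0,-0.0025],[0,0,0],0]
    - [[0,0,0],[0,0,0],0]

```text
time_s: 12.22
tcp_pos: [0.5762, -0.0693, 0.0774]
ee_rot: [[0.151, 0.0, -0.989], [0.989, 0.0, 0.151], [0.0, -1.0, -0.0]]
wrist_force: [0.5, -0.2, 0.0]
gripper_width: 0.005
```

>>> jog_arm:
  series:
    - [[0,-0.04,0],[0,0,0],0]
    - [[-0.04,-0.04,-0.015],[0,0,0],0]
    - [[-0.04,-0.03,-0.018],[0,0,0],0]
    - [[-0.04,0,0],[0,0,0],0]
    - [[0,0,0],[0,0,0],0]
    - [[0,0,0],[0,0,0],0]

```text
time_s: 12.98
tcp_pos: [0.5901, -0.1926, 0.1868]
ee_rot: [[0.151, -0.001, -0.988], [0.988, 0.0, 0.151], [0.0, -1.0, 0.001]]
wrist_force: [-0.7, 0.5, -0.1]
gripper_width: 0.002
```

```bash
python3 m.py w6
```

```text
t 12.975 tcp in crown frame 0.0359 -0.1179 0.1118 F [-0.7  0.5 -0.1] w 0.002254353116446454 R [[0.151, -0.001, -0.988], [0.988, 0.0, 0.151], [0.0, -1.0, 0.001]]
red 11 px 239.5 221.5 lane x 0.0839..0.0924 y med -0.0651 sd 0.0005
ptr 16 px 240.2 213.8 lane x 0.0741..0.0847 y med -0.0637 sd 0.0006
pointer - line mm 1.3848199991809835
crop [210 188] [289 235]
```

View pics/w6c.png

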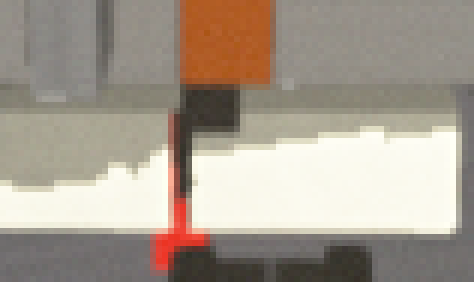

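That stroke stayed about 2 mm above the rim (no force), so nothing moved. The closer look again gives about 1.4 mm, with the pointer just +y of the line. I'm repeating it with contact confirmed first.

>>> jog_arm:
  series:
    - [[0.04,0,0.015],[0,0,0],0]
    - [[0.04,0.03,0.015],[0,0,0],0]
    - [[0.04,0.04,0.009],[0,0,0],0]
    - [[0,0.035,0],[0,0,0],0]
    - [[0,0,0],[0,0,0],0]
    - [[0,0,0],[0,0,0],0]

```text
time_s: 13.78
tcp_pos: [0.5711, -0.068, 0.0835]
ee_rot: [[0.15, 0.002, -0.989], [0.989, -0.0, 0.15], [0.0, -1.0, -0.002]]
wrist_force: [0.2, -0.7, 0.7]
gripper_width: 0.007
```

>>> jog_arm:
  series:
    - [[0,0.005,0],[0,0,0],0]
    - [[0,0.0045,0],[0,0,0],0]
    - [[0,0,0],[0,0,0],0]

```text
time_s: 14.15
tcp_pos: [0.5722, -0.0687, 0.0753]
ee_rot: [[0.15, 0.006, -0.989], [0.989, -0.0, 0.15], [0.0, -1.0, -0.006]]
wrist_force: [-0.3, 1.0, 7.4]
gripper_width: 0.005
```

>>> jog_arm:
  series:
    - [[0,0,-0.0025],[0,0,0],0]
    - [[0,0,-0.0025],[0,0,0],0]
    - [[0,0,0],[0,0,0],0]

```text
time_s: 14.52
tcp_pos: [0.5766, -0.0694, 0.0753]
ee_rot: [[0.151, 0.004, -0.989], [0.989, -0.0, 0.151], [0.0, -1.0, -0.004]]
wrist_force: [-1.2, 0.9, 8.3]
gripper_width: 0.003
```

>>> jog_arm:
  series:
    - [[0,-0.04,0],[0,0,0],0]
    - [[-0.04,-0.04,-0.015],[0,0,0],0]
    - [[-0.04,-0.04,-0.015],[0,0,0],0]
    - [[-0.04,-0.02,0],[0,0,0],0]
    - [[0,0,0],[0,0,0],0]
    - [[0,0,0],[0,0,0],0]

```text
time_s: 15.28
tcp_pos: [0.5859, -0.1922, 0.2123]
ee_rot: [[0.152, -0.001, -0.988], [0.988, 0.001, 0.152], [0.001, -1.0, 0.001]]
wrist_force: [-1.4, -0.5, -0.2]
gripper_width: 0.005
```

```bash
python3 m.py w7
```

```text
t 15.275 tcp in crown frame 0.0317 -0.1181 0.1373 F [-1.4 -0.5 -0.2] w 0.005203342680507006 R [[0.152, -0.001, -0.988], [0.988, 0.001, 0.152], [0.001, -1.0, 0.001]]
red 12 px 240.6 215.6 lane x 0.0781..0.0922 y med -0.0642 sd 0.0006
ptr 9 px 240.0 210.0 lane x 0.0741..0.0842 y med -0.0650 sd 0.0000
pointer - line mm -0.8448346728091027
crop [213 185] [287 229]
```

View pics/w7c.png

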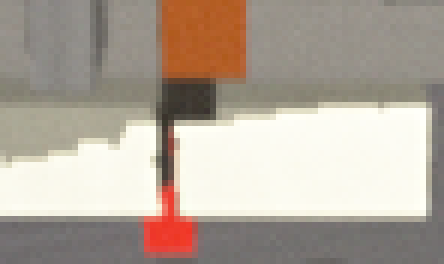

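The pointer now sits at about column 240.3 and the line at about 241, so it may be slightly past. The pixel masks are too coarse, so I'll use sub-pixel centroids, averaging several pictures.

```bash
cat > sub.py <<'E'
from h import *
def lanecol(im,c,y0,x0,x1,z,f):
    # sub-pixel centroid of weight f along lane y, on a rectified lane grid at height z
    X=np.arange(x0,x1,.0005);Y=np.arange(y0-.006,y0+.006,.0002)
    g=np.array([[L(x,y,z) for y in Y] for x in X]);uv=proj(g.reshape(-1,3),c).reshape(len(X),len(Y),2).astype(np.float32)
    p=cv2.remap(im,uv,None,cv2.INTER_LINEAR).astype(float)
    w=f(p).mean(0);w=np.clip(w-.35*w.max(),0,None);return (w*Y).sum()/w.sum()
red=lambda p:np.clip(p[...,2]-p[...,1],0,None)
def drk(p): return np.clip(150-p[...,2],0,None)  # red channel: line and strip bright, pointer dark
def sub(im,c,yl=-.065):
    l=lanecol(im,c,yl,.0865,.0915,.0225,red);q=lanecol(im,c,yl,.079,.083,.026,drk);return 1000*l,1000*q,1000*(q-l)
E
python3 - <<'E'
from sub import *
for n in('w5','w6','w7'):
    a=np.load(f'pics/{n}.npy',allow_pickle=True);c=(a[0].astype(float).reshape(3,3),a[1].astype(float).reshape(3,3),a[2].astype(float))
    print(n,np.round(sub(cv2.imread(f'pics/{n}.png'),c),2))
for i in range(3):
    c=cam('wrist');print(np.round(sub(cv2.cvtColor(capture('wrist'),cv2.COLOR_RGB2BGR),c),2))
E
```

```text
w5 [-65.34 -63.99   1.35]
w6 [-65.18 -64.05   1.14]
w7 [-65.09 -65.44  -0.35]
[-65.06 -65.64  -0.57]
[-64.89 -65.62  -0.73]
[-65.07 -65.58  -0.52]
```

>>> jog_arm:
  series:
    - [[-0.018,0.01,0],[0,0,0],0]
    - [[0,0,0],[0,0,0],0]
    - [[0,0,0],[0,0,0],0]
    - [[0,0,0],[0,0,0],0]

```text
time_s: 15.98
tcp_pos: [0.5839, -0.21, 0.2029]
ee_rot: [[0.151, 0.0, -0.989], [0.989, -0.0, 0.151], [0.0, -1.0, -0.0]]
wrist_force: [0.0, 0.5, 1.2]
gripper_width: 0.003
```

Run:
```python
from sub import *
for i in range(3):
    c=cam('wrist');im=cv2.cvtColor(capture('wrist'),cv2.COLOR_RGB2BGR);print(np.round(sub(im,c),2))
cv2.imwrite('pics/w8.png',im)
```

```text
[-65.07 -65.59  -0.52]
[-65.01 -65.59  -0.58]
[-65.06 -65.59  -0.53]
```

The pointer is about 0.5 mm past the middle of the line, consistent over two views and well inside 2 mm. The hand is clear, so I'm handing in.

```bash
python3 -c "
from station import *
s=sense();print(s['time_s'],s['wrist_force']);print(finish_job())"
```

```text
16.125 [-0.36149095 -0.45914085 -0.22690579]
the job is handed in; nothing more can be done
None
```

The pointer now stands on the red line, about 0.5 mm past its middle, and the job is handed in; no verdict was reported. I rolled the wheel with the shut fingertips in five full strokes and one short trimming stroke, pressing with about 2–11 N. The hand was then lifted clear, and the whole job took about 16 s.

- **Pointer position:** the last sub-pixel readings, from two hand positions, gave -0.5 to -0.7 mm, inside the ±2 mm allowed.
- **Coarse check:** a rougher pixel-mask reading gave -0.8 mm. That mask is biased because the pointer partly hides the line.
- **Missed stroke:** one trimming stroke passed about 2 mm above the rim without contact and moved nothing. I repeated it with contact confirmed first.
- **Starting gap:** my two early estimates disagreed, at 21 and 24 mm. The distance rolled fits about 21–22 mm.
- **Loose things:** I did not measure them again at the end. The hand stayed above the wheel and lane throughout, and I saw no unexpected force readings.

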